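# Draw the grinding core out of a deep salt grinder with the long hook picker

### The job

Take the long hook picker from its stand, reach down the opened beech grinder and hook the bar of the grinding core; the core is held under two lugs, so keep only a gentle pull on it while turning it counter-clockwise until it comes free, never yanking it. Lift it out with the picker, stand it upright in the white ramekin, unhook, and hang the picker back in its stand, leaving the other things alone and keeping your fingers off the core.

Things in the scene. Friction and masses are not known exactly. Their poses are not given: they have to be found in the camera images.
- grinder: Opened beech grinder body, fixed: upright tube, 78 mm outside, bore 56 mm, clamped on a steel base 110 x 110 x 10 mm by four small jaws. Origin under the base's centre, z up. Bore floor 20 mm above the origin, rim 125 mm above it.
- grinder_rim (a point): Centre of the grinder's mouth at rim height, 105 mm above the bore floor. Two steel lugs facing each other, 6 mm wide, stick 10 mm inward from the bore wall, 7 to 13 mm above the bore floor; the way they point differs every time and is not measured.
- core: Loose ceramic grinding core on the bore floor, about 0.1 to 0.17 kg. Origin at the centre of its underside, z up. Flange 52 mm across, 5 mm thick, with notches at its own +x and -x; hub 18 mm across up to z = 8 mm; steel arch of 5 mm round bar: uprights at y = +17 and -17 mm, level bar along y, centreline at z = 34 mm. More than 20 N from the picker breaks it.
- core_bar (a point): Middle of the core's bar, 34 mm above its underside. The lugs overhang the flange: the core rises only 2 mm and then meets them (lightly sprung, 1 mm per 4 N, at most 12 mm) until turned counter-clockwise (seen from above) 20 to 52 degrees from its start (known no closer; passes within 10 degrees either side), then it lifts straight out. Pulls of 3 to 8 N are right.
- picker: Loose long hook picker, 0.14 kg, hanging upright in the stand. Origin on the handle axis at the hook's underside, z up. J-hook 16 mm wide along y: floor x = -8 to 7.5 mm, 4 mm thick; back plate x = -8 to -3.5; lip x = 3.5 to 7.5, up to z = 10 mm. Shaft 8 mm thick at x = -6 up to z = 120; collar 40 mm across, z = 120 to 125; then the handle.
- picker_mouth (a point): Where a hooked bar's centreline sits, along the picker's y, on the handle axis 6.5 mm above the picker's origin. The mouth is 7 mm wide and opens upward: with the lip lower than the bar, move the hook along its own +x until the back plate meets the bar, then up.
- picker_grip (a point): Middle of the picker's square beech handle, 22 x 22 mm with flats across x and y, 60 mm long; on its axis, 155 mm above the picker's origin.
- stand: Fixed wooden picker stand, foot 90 x 90 mm, origin under its centre; plate 70 x 90 mm on two side walls, its top 135 mm above the origin, with a 30 mm square hole through which the picker hangs, at any yaw, its collar on the plate (picker origin then 15 mm above the stand's).
- stand_hole (a point): Centre of the hole at the plate's top.
- ramekin: Loose white melamine ramekin, round, 92 mm across the rim, 42 mm high, wall 4 mm, origin at the centre of its underside.
- ramekin_in (a point): Centre of the ramekin's inner floor.
- spare_grinder: Bystander: closed chunky beech grinder, 72 mm across, 150 mm high, origin at its underside.
- funnel: Bystander: nickel funnel standing mouth down, 84 mm across, 75 mm high, short spout up, origin at its underside.
- grinder_cap: Bystander: the removed beech cap of the opened grinder, 74 mm across, 55 mm high, origin at its underside.
Not all that is in view belongs to the job. There is more than one size of the ramekin; the job needs the largest.

How it is judged:
On the way, in this order (a step that is already met when the one before it is completed fails the run):
1. the core's bar sits in the picker's hook, down in the grinder (distance between picker_mouth and core_bar below 0.007 m and z of core in the frame of grinder below 0.026 m).
2. the core hangs from the picker above the grinder's rim (z of core in the frame of grinder above 0.127 m and contact force between picker and core above 0.3 N), for 0.1 s.
3. the core stands in the ramekin, unhooked (horizontal distance between core and ramekin_in below 0.03 m and z of core in the frame of ramekin_in below 0.006 m and angle between core's own z axis and vertical below 0.2 rad and distance between picker_mouth and core_bar above 0.04 m and contact force between picker and core below 0.05 N), for 0.1 s.
At the end, for the whole second after the job is handed in: The core stands at rest on the ramekin's floor (within 30 mm of its centre, tilt under 0.2 rad), the ramekin is upright on the counter, and the picker hangs at rest in its stand, collar on the plate (handle within 15 mm of the hole's axis, height within 5 mm, tilt under 0.15 rad) (horizontal distance between core and ramekin_in below 0.03 m and z of core in the frame of ramekin_in below 0.006 m and angle between core's own z axis and vertical below 0.2 rad and linear speed of each of core, picker below 0.02 m/s and angle between ramekin's own z axis and vertical below 0.1 rad and height (world z) of ramekin below 0.01 m and horizontal distance between picker_grip and stand_hole below 0.015 m and z of picker in the frame of stand between 0.01 and 0.02 m and angle between picker's own z axis and vertical below 0.15 rad); the robot touches nothing.
It fails at once if the picker loads the core with more than 20 N (contact force between picker and core above 20 N).
It fails at once if the picker is jammed against the grinder with more than 20 N (contact force between picker and grinder above 20 N).
It fails at once if the fingers touch the core (contact force between the fingers and core above 0.3 N).
It fails at once if a bystander is moved more than 20 mm (distance of any of spare_grinder, funnel, grinder_cap from where it was at the start of the episode above 0.02 m).
It also fails if it takes over 72 s, if anything falls off the work surface, if the arm or the gripper's body presses on something with over 40 N, if the wrist force passes 120 N, or if a joint passes its speed limit or range.

### The arm

A 6-joint arm with a two-finger parallel gripper is mounted at the origin on the work surface. World frame = base frame: x ahead of the robot, y to its left, z up, the work surface at z = 0. Lengths are in m, angles in rad, forces in N, time in s.
With the tool pointing down it reaches from about 0.4 to 0.825 m from the base axis. Payload 7 kg.
Tool frame: the origin (TCP) lies at the very end of the fingers, on their centre line; the grasp point (between the pads) lies 19 mm behind it; z points along the fingers, y is the line along which they close (so a half turn about z gives the same grasp; the last joint's range is limited). The gripper opens to 88 mm and grips with 3 to 60 N. Pads are 19 mm wide; open, the fingers measure 130 mm over their backs; the gripper's body (78 mm by 193 mm) begins 47 mm behind the grasp point.
Start: joints at [1.509, 0.359, 0.012, 0, -1.224, -0.288], TCP at [0.231, 0.634, 0.227] pointing down, gripper open.
Joint ranges: [-3.07, 3.07], [-1.43, 2.12], [-1.02, 1.25], [-3.03, 1.67], [-3.05, -0], [-3.03, 3.03]. Speed limits (rad/s): [2.39, 2.39, 3.01, 3.14, 3.14, 3.14].

### API

Orientations are given as [roll, pitch, yaw] about the fixed x, y, z axes, in that order (R = Rz(yaw) Ry(pitch) Rx(roll)).
In Python, from station import arm, grab_frame gives the robot as it stands.
- The arm moves only by the tool jog_arm, never from a script. Its argument "deltas" is a list that holds one entry, the list of rows, each a list of 4 numbers: the shift along the tool's x, y, z in units of 60 mm (1.0 is 60 mm), then the turn about the tool's z in units of 5 degrees (1.0 is 5 degrees). A call has 1 to 8 rows; each row is the pose to reach, as a shift and turn from the pose commanded when the call began, along the tool's axes at that moment; what a row does not reach only later rows make up. A row lasts 1/8 s, in which the tool goes at most 62.5 mm and 10.7 degrees, less where a joint would pass 70% of its speed; a pose out of reach is approached as far as the arm can. A call with a gripper value outside its range is refused whole. "grip" is the finger opening in mm, from 0 to 87.6, set as the call begins (left out, the last holds). The fingers move at their own pace and stop on an object; "squeeze" is the grip in N (left out, the last holds). Time passes only in rows, so rows that repeat a pose let the fingers close. It gives the time, the measured TCP pose, the force, the opening and the grip force at its end, in the units of the state.
- arm.get_state(): the state, without advancing time (a new reading comes with each control period).
- grab_frame(name): name is "scene" or "side" or "wrist"; returns a dict with "img" (384x512x3 uint8, red, green, blue), "vfov" (degrees; the focal length in pixels is half the picture's height over the tangent of half this angle, whatever the lens; pixels are square), "cx", "cy" (the principal point, pixels), "xyz" and "rotation" of the camera in the world. Camera axes: x right, y down, z forward; pixel columns grow to the right and rows downward; lengths in m; the calibration is good to about 2 mm. A picture is of the moment at which its call begins. There is no depth.
- arm.job_done(): hands the job in; it is judged then, once.
The state is a dict: "t": time; "q": joint angles; "qd": joint speeds; "joint_efforts": joint torques, N m; "eef_pos": TCP position; "ee_rot": TCP orientation; "force": force on the tool from outside, world axes, zero at the start; "moment": the same for the moment, N m; "width": finger opening in m; "gripper_force": force on a finger pad.
Only numpy, scipy, OpenCV 4.12 (cv2) and the standard library are available. Lean on these libraries where they do the work, as an engineer would, in place of code of your own. Each camera call takes 0.05 s, during which the arm holds its last target. There are 200 camera calls.

## Working session

There is one attempt and no reset: what is moved stays moved. The work goes in short steps, Python scripts to look and compute and a tool call to move; the robot and the scene stay as the last step left them, time stands still between calls to the robot, and variables do not carry over. Pictures are saved under pics/ and viewed, at most 10 in all, crops included, and the job is handed in when it is done.

Besides the shell and the picture viewer there is one more tool, called after "Request:" as name(argument=value, ...), one argument or row to a line, values as JSON. jog_arm: Moves the arm, as the interface text tells. Its arguments: {"type":"object","properties":{"deltas":{"type":"array"},"grip":{"type":"number"},"squeeze":{"type":"number"}},"required":["deltas"]}

```bash
ls; mkdir -p pics; cat > h.py <<'E'
import numpy as np, cv2
from station import arm, grab_frame
def K(f):
    h=f["img"].shape[0]; return h/2/np.tan(np.radians(f["vfov"])/2)
def R(f):
    r=np.array(f["rotation"],float)
    if r.shape==(3,3): return r
    from scipy.spatial.transform import Rotation as Q
    return Q.from_euler("xyz",r).as_matrix() if r.size==3 else Q.from_quat(r).as_matrix()
def ray(f,u,v):
    d=R(f)@np.array([(u-f["cx"])/K(f),(v-f["cy"])/K(f),1]); return np.array(f["xyz"]),d/np.linalg.norm(d)
def onz(f,u,v,z):
    o,d=ray(f,u,v); return o+d*(z-o[2])/d[2]
def proj(f,p):
    c=R(f).T@(np.array(p)-np.array(f["xyz"])); return c[:2]/c[2]*K(f)+[f["cx"],f["cy"]]
def tri(*rs):
    A=np.zeros((3,3));b=np.zeros(3)
    for o,d in rs:
        P=np.eye(3)-np.outer(d,d);A+=P;b+=P@o
    p=np.linalg.solve(A,b); return p,[np.linalg.norm((np.eye(3)-np.outer(d,d))@(p-o)) for o,d in rs]
def save(f,n): cv2.imwrite("pics/"+n,f["img"][...,::-1])
E
python3 - <<'E'
from h import *
import pickle
F={n:grab_frame(n) for n in("scene","side","wrist")}
pickle.dump(F,open("f0.pkl","wb"))
for n,f in F.items(): print(n,f["vfov"],f["cx"],f["cy"],f["xyz"],f["rotation"])
cv2.imwrite("pics/a.png",cv2.resize(F["scene"]["img"],(800,600),interpolation=cv2.INTER_CUBIC)[...,::-1])
b=np.hstack([F["side"]["img"],F["wrist"]["img"]]);cv2.imwrite("pics/b.png",cv2.resize(b,(800,300),interpolation=cv2.INTER_AREA)[...,::-1])
s=arm.get_state();print(s)
E
```

```text
pics
scene 43.44789551586185 257.40740753043053 194.3156832102646 [1.17637534 0.1712003  1.13195728] [-2.58561301 -0.00309354  1.96872858]
side 52.584248114741904 262.52516536726324 190.14353901687977 [0.03053227 0.471344   0.55625995] [-2.06675282 -0.02262235 -2.33379307]
wrist 63.36344327041079 255.7809012712766 186.8700095504832 [0.29578697 0.60967348 0.38361385] [ 2.87912103e+00 -8.44029845e-04 -1.92024891e+00]
{'t': 0.15, 'q': array([ 1.50911400e+00,  3.59213375e-01,  1.12698786e-02, -2.45454200e-04,
       -1.22410952e+00, -2.88080101e-01]), 'qd': array([ 0.00174408, -0.00123383,  0.00173304, -0.00017817,  0.00020982,
       -0.00022805]), 'joint_efforts': array([-7.95153283e-04, -5.83276284e+01,  2.93292761e+01,  7.00123474e+00,
        8.86210852e-03, -1.02160604e-04]), 'eef_pos': array([0.23121979, 0.6337654 , 0.22584562]), 'ee_rot': array([ 3.14032219e+00, -1.35805678e-04, -3.49845892e-01]), 'force': array([0.2698856 , 0.13793914, 0.77760199]), 'moment': array([-0.01052106,  0.01591536,  0.02294597]), 'gripper_force': 0.0, 'width': 0.08768470029034899}
```

View pics/a.png

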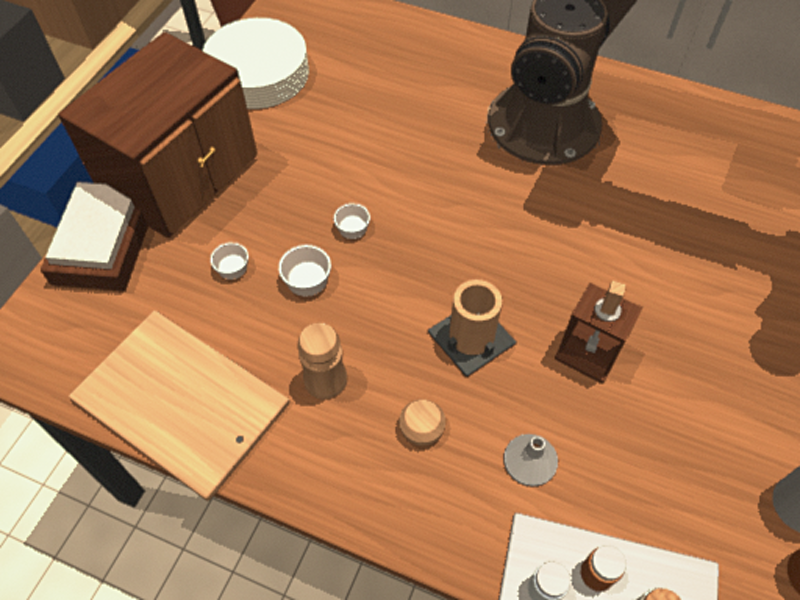

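View pics/b.png

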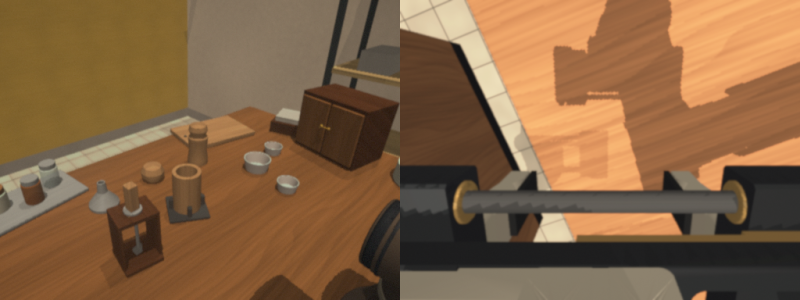

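The scene picture shows the stand with the picker at about (610,310), the grinder mouth at (478,300), the large ramekin at (305,268), the spare grinder at (320,345), the cap at (422,420) and the funnel at (530,455). The side picture shows the hook below the stand plate at about (137,245). I'll get rough positions from both views next.

```bash
python3 - <<'E'
from h import *
import pickle
F=pickle.load(open("f0.pkl","rb"));s=F["scene"];d=F["side"]
k=1.5625
for n,a,b,z in [("handletop",(617,287),(130,185),.2),("collar",(607,310),(131,209),.14),("rim",(478,300),(187,171),.125),("ramrim",(305,265),(257,157),.042),("spare",(320,335),(198,127),.15),("cap",(422,412),(152,168),.055),("funnel",(538,441),(101,183),.075)]:
    a=np.array(a)/k;b=np.array(b)*1024/800
    print(n,onz(s,*a,z).round(3),onz(d,*b,z).round(3),[x for x in tri(ray(s,*a),ray(d,*b))])
w=F["wrist"]
st=arm.get_state()
from scipy.spatial.transform import Rotation as Q
Rt=Q.from_euler("xyz",st["ee_rot"]).as_matrix()
print(Rt.T@(np.array(w["xyz"])-st["eef_pos"]),Rt.T@R(w))
a=s["img"][160:260,330:430];b=d["img"][215:350,120:290]
cv2.imwrite("pics/c.png",np.hstack([cv2.resize(a,(400,400),interpolation=cv2.INTER_CUBIC),cv2.resize(b,(400,318),interpolation=cv2.INTER_CUBIC).__class__ and np.pad(cv2.resize(b,(400,318),interpolation=cv2.INTER_CUBIC),((0,82),(0,0),(0,0)))])[...,::-1])
E
```

```text
handletop [0.491 0.231 0.2  ] [0.49  0.229 0.2  ] [array([0.49022105, 0.22992201, 0.19955957]), [np.float64(0.0010877184547822079), np.float64(0.0010877184547821996)]]
collar [0.495 0.231 0.14 ] [0.491 0.232 0.14 ] [array([0.49309797, 0.23120378, 0.13786591]), [np.float64(4.960499498933589e-05), np.float64(4.960499498932636e-05)]]
rim [0.546 0.039 0.125] [0.542 0.034 0.125] [array([0.54315166, 0.03671917, 0.12399344]), [np.float64(0.0027743537984657057), np.float64(0.002774353798465751)]]
ramrim [ 0.544 -0.277  0.042] [ 0.549 -0.285  0.042] [array([ 0.54448879, -0.27667546,  0.04605681]), [np.float64(0.001812555691558339), np.float64(0.0018125556915583572)]]
spare [ 0.712 -0.154  0.15 ] [ 0.688 -0.138  0.15 ] [array([ 0.70685765, -0.15705835,  0.13856585]), [np.float64(0.0011109104626434302), np.float64(0.0011109104626433693)]]
cap [0.728 0.02  0.055] [0.71  0.033 0.055] [array([0.7246502 , 0.0202525 , 0.04389268]), [np.float64(0.0024077113544094513), np.float64(0.002407711354409528)]]
funnel [0.713 0.199 0.075] [0.711 0.197 0.075] [array([0.71198767, 0.19777496, 0.07429906]), [np.float64(0.0008903126586613934), np.float64(0.0008903126586614204)]]
[ 0.06893507  0.0007024  -0.15775811] [[ 3.93427717e-04 -9.65716386e-01 -2.59599126e-01]
 [ 9.99999832e-01  4.90656223e-04 -3.09735653e-04]
 [ 4.26490722e-04 -2.59598960e-01  9.65716417e-01]]
```

View pics/c.png

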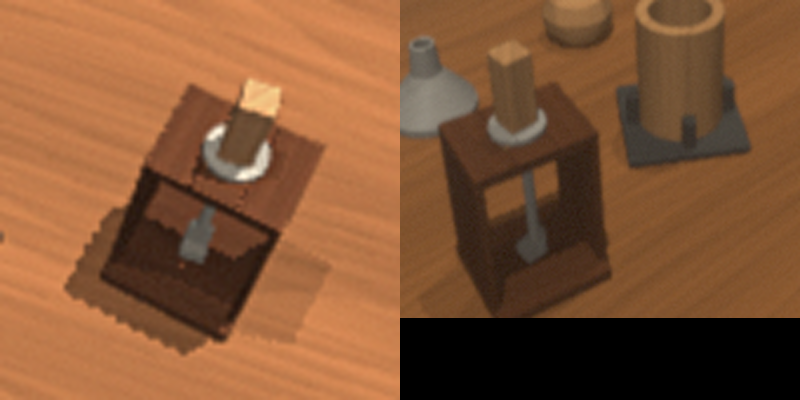

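The picture shows the hook hanging below the plate but can't settle its direction, so I'm moving the wrist camera over the stand.

Request:
jog_arm(
  deltas=[
    [[0.7,0.6,-0.6,0],[1.4,1.2,-1.2,0],[2.2,1.8,-1.4,0],[2.9,2.4,-1.4,0],[3.7,3.0,-1.4,0],[4.4,3.6,-1.4,0],[5.1,4.2,-1.4,0],[5.9,4.85,-1.4,0]],
  ],
)

```text
t: 1.15
eef_pos: [0.4646, 0.2378, 0.3107]
ee_rot: [-3.141, -0.0, -0.349]
force: [0.9, 1.5, -0.1]
width: 0.0876
gripper_force: 0.0
```

Request:
jog_arm(
  deltas=[
    [[0,0,0,0],[0,0,0,0],[0,0,0,0]],
  ],
)

```text
t: 1.52
eef_pos: [0.4637, 0.2403, 0.3104]
ee_rot: [3.141, 0.0, -0.349]
force: [-0.8, 0.6, 0.7]
width: 0.0876
gripper_force: 0.0
```

```bash
python3 - <<'E'
from h import *
import pickle
f=grab_frame("wrist");pickle.dump(f,open("f1.pkl","wb"));save(f,"d.png")
s=arm.get_state();print(s["q"],s["eef_pos"],s["ee_rot"]);print(proj(f,[.493,.231,.2]),proj(f,[.493,.231,.14]))
E
```

```text
[ 8.54263099e-01  5.94146283e-02 -1.82003113e-01 -6.48097666e-05
 -1.32956582e+00  3.68447594e-01] [0.46368002 0.24038535 0.31044814] [ 3.14144065e+00  1.26143880e-04 -3.48101132e-01]
[253.69576774 149.01349803] [254.09638877 140.890179  ]
```

View pics/d.png

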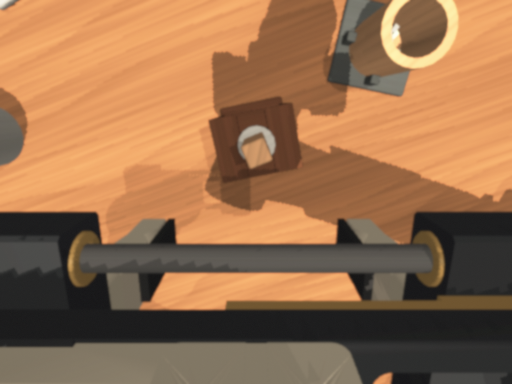

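The wrist picture shows the picker handle top at about (256,152) with its collar, and the grinder rim at (420,30) with a bit of the core's arch at (397,32). Next I'll measure the handle more precisely.

```bash
python3 - <<'E'
from h import *
import pickle
f=pickle.load(open("f1.pkl","rb"));im=f["img"]
c=im[115:185,220:290];g=im[0:70,375:465]
hsv=cv2.cvtColor(c,cv2.COLOR_RGB2HSV)
print(hsv[37,28:46].tolist())
for v in(150,170,190,):
    m=((hsv[...,2]>v)&(hsv[...,1]>70)).astype(np.uint8)
    n,l,st,ce=cv2.connectedComponentsWithStats(m)
    for i in range(1,n):
        if 30<st[i,4]<2000 and 20<ce[i][0]<50:
            cn=cv2.findContours((l==i).astype(np.uint8),0,2)[0][0]
            print(v,st[i],ce[i]+[220,115],cv2.minAreaRect(cn))
cv2.imwrite("pics/e.png",np.hstack([cv2.resize(c,(385,385),interpolation=0),cv2.resize(g,(410,385),interpolation=2)])[...,::-1])
E
```

```text
[[14, 124, 197], [14, 126, 197], [14, 125, 200], [14, 124, 201], [14, 125, 204], [14, 125, 206], [14, 125, 208], [14, 125, 210], [14, 126, 210], [14, 126, 207], [14, 124, 199], [14, 125, 192], [14, 124, 189], [14, 125, 194], [14, 124, 199], [14, 124, 201], [14, 124, 201], [14, 125, 200]]
150 [ 21  23  31  30 613] [256.42088091 152.39641109] ((36.32758331298828, 37.5689697265625), (24.697479248046875, 25.81165313720703), 68.19859313964844)
170 [ 22  24  29  29 538] [256.33271375 152.64684015] ((36.325443267822266, 37.78106689453125), (23.384618759155273, 24.000001907348633), 67.38013458251953)
190 [ 23  25  28  27 440] [256.29318182 152.55909091] ((36.39645004272461, 37.75148010253906), (22.307695388793945, 22.307697296142578), 67.38013458251953)
```

View pics/e.png

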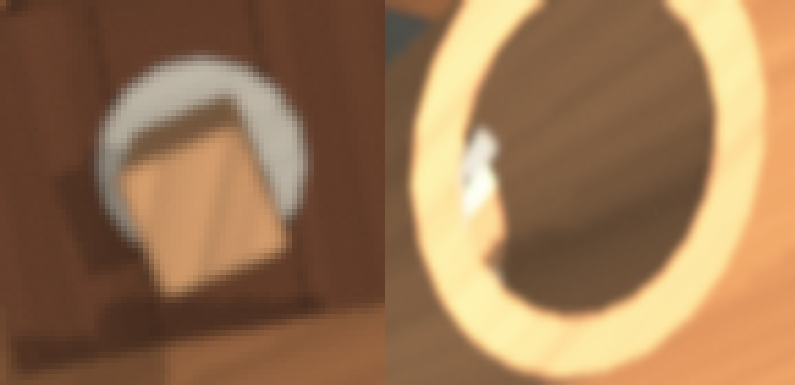

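The crops show the handle's square top centred at about (256,153) and turned relative to the image, with the collar ring under it. In the grinder mouth only a glint of the core can be seen.

```bash
python3 - <<'E'
from h import *
import pickle
f=pickle.load(open("f1.pkl","rb"));s=pickle.load(open("f0.pkl","rb"))
c=(256.3,152.6)
# scene handle top: light component
for n,(x0,y0,x1,y1) in {"scene":(375,175,415,205),"side":(150,225,185,275)}.items():
    im=s[n]["img"][y0:y1,x0:x1];hsv=cv2.cvtColor(im,cv2.COLOR_RGB2HSV)
    for sm,vm in((60,215),(60,190),(60,160),(60,130)):
        m=((hsv[...,2]>vm)&(hsv[...,1]>sm)).astype(np.uint8);k,l,st,ce=cv2.connectedComponentsWithStats(m)
        print(n,vm,[(st[i].tolist(),(ce[i]+[x0,y0]).round(1).tolist()) for i in range(1,k) if st[i,4]>20])
for z in(.195,.2,.205): print(z,onz(f,*c,z))
p=onz(f,*c,.2)
a=np.radians(67.38)
for ang in(a,a+np.pi/2):
    d=np.array([np.cos(ang),np.sin(ang)])*11
    A=onz(f,c[0]+d[0],c[1]+d[1],.2);B=onz(f,c[0]-d[0],c[1]-d[1],.2);print("edge yaw",np.degrees(np.arctan2(*(A-B)[1::-1])), np.linalg.norm(A-B)/22*23.4)
print(tri(ray(f,*c),ray(s["scene"],617/1.5625,285/1.5625)))
E
```

```text
scene 215 [([15, 4, 11, 10, 75], [395.0, 183.5])]
scene 190 [([0, 0, 40, 27, 551], [399.3, 182.7])]
scene 160 [([0, 0, 40, 30, 603], [399.7, 183.8])]
scene 130 [([0, 0, 40, 30, 643], [399.5, 184.3])]
side 215 []
side 190 []
side 160 [([8, 8, 16, 9, 81], [165.4, 236.6])]
side 130 [([0, 0, 35, 35, 645], [164.7, 236.8])]
0.195 [0.48857203 0.23020355 0.195     ]
0.2 [0.48929925 0.22994569 0.2       ]
0.205 [0.49002646 0.22968783 0.205     ]
edge yaw -177.41878342114103 0.02040012558780982
edge yaw 92.80049510727751 0.020311637565969924
(array([0.48971638, 0.22981009, 0.202867  ]), [np.float64(1.2243182315111172e-05), np.float64(1.2243182315089511e-05)])
```

The handle is at (0.489, 0.230), its top at z = 0.20, yaw 2.7° (mod 90). Before gripping it, I'll look straight down the grinder.

Request:
jog_arm(
  deltas=[
    [[0.3,0.7,0,0],[0.6,1.4,0,0],[0.9,2.1,0.3,0],[1.25,2.73,0.7,0],[1.25,2.73,1.0,0],[1.25,2.73,1.0,0],[1.25,2.73,1.0,0]],
  ],
)

```text
t: 2.45
eef_pos: [0.4789, 0.0608, 0.2514]
ee_rot: [-3.141, -0.001, -0.348]
force: [-0.0, 0.4, 0.0]
width: 0.0878
gripper_force: 0.0
```

```bash
python3 - <<'E'
from h import *
import pickle
f=grab_frame("wrist");pickle.dump(f,open("f2.pkl","wb"))
p=proj(f,[.543,.037,.125]);print(p,arm.get_state()["eef_pos"],f["xyz"])
x,y=int(p[0]),int(p[1]);print(x-60,y-60)
cv2.imwrite("pics/f.png",cv2.resize(f["img"][max(0,y-60):y+60,x-60:x+60],None,fx=5,fy=5,interpolation=2)[...,::-1])
E
```

```text
[255.8718322  104.01340601] [0.47898788 0.06087557 0.25150759] [0.543331   0.0366504  0.40929506]
195 44
```

View pics/f.png

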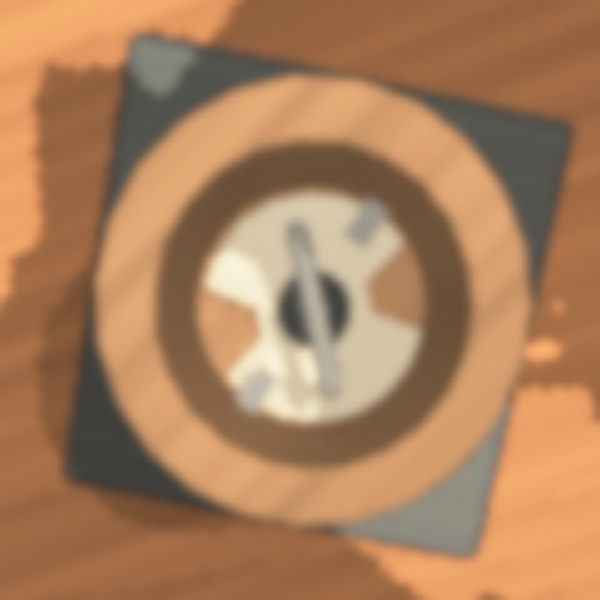

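This is a clear view down the bore. In the crop the bar runs from (297,227) to (330,390), the lugs are at (368,222) and (255,390), and the notch is about 12° above image-right. So the core needs about 45° of CCW turn. I'll compute world numbers.

```bash
python3 - <<'E'
from h import *
import pickle
f=pickle.load(open("f2.pkl","rb"))
W=lambda p,z:onz(f,p[0]/5+195-.4,p[1]/5+44-.4,z)
a,b=W((297,227),.054),W((330,390),.054);print("bar",a,b,(a+b)/2,np.degrees(np.arctan2(*(a-b)[1::-1])),np.linalg.norm(a-b))
c=W((313,307),.025);print("flange",c)
l1,l2=W((368,222),.033),W((255,390),.033);print("lugs",(l1+l2)/2,np.degrees(np.arctan2(*(l1-l2)[1::-1])))
n1,n2=W((400,283),.025),W((230,331),.025);print("notch",np.degrees(np.arctan2(*(n1-n2)[1::-1])))
print("rim",W((312,300),.125),"bore",W((314,303),.125))
E
```

```text
bar [0.55848659 0.03361774 0.054     ] [0.5232282  0.03859101 0.054     ] [0.54085739 0.03610437 0.054     ] -8.028722935723787 0.03560740464444137
flange [0.54127221 0.03601917 0.025     ]
lugs [0.54146621 0.03654129 0.033     ] -54.7064512621614
notch -94.63998020628094
rim [0.54299226 0.03594355 0.125     ] bore [0.54239045 0.03578532 0.125     ]
```

Bar yaw is -8°, the core centre is about (0.541, 0.036), and it needs roughly +42° of turn. Moving above the picker handle with tool yaw -87°.

Request:
jog_arm(
  deltas=[
    [[-0.1,-0.4,0,1.9],[-0.2,-0.8,0,3.8],[-0.3,-1.2,0,5.7],[-0.45,-1.6,0,7.6],[-0.6,-2.0,0,9.5],[-0.7,-2.4,0,11.4],[-0.81,-2.71,0,13.46],[-0.81,-2.71,0,13.46]],
  ],
)

```text
t: 3.5
eef_pos: [0.4886, 0.2312, 0.2511]
ee_rot: [-3.141, 0.001, -1.522]
force: [0.2, 0.2, -0.4]
width: 0.0876
gripper_force: 0.0
```

Request:
jog_arm(
  deltas=[
    [[0,0,0,0],[0,0,0,0]],
  ],
)

```text
t: 3.75
eef_pos: [0.4886, 0.2289, 0.2509]
ee_rot: [-3.141, 0.0, -1.523]
force: [-0.3, 0.2, 0.2]
width: 0.0876
gripper_force: 0.0
```

```bash
python3 - <<'E'
from h import *
s=arm.get_state();print(s["q"],s["eef_pos"],np.degrees(s["ee_rot"]))
from scipy.spatial.transform import Rotation as Q
print(Q.from_euler("xyz",s["ee_rot"]).as_matrix().T@(np.array([.489,.230,.151])-s["eef_pos"])/.06)
E
```

```text
[ 8.01651382e-01  1.19388928e-01 -2.49486906e-01  8.43531348e-05
 -1.20139040e+00 -7.53648164e-01] [0.48856484 0.22890298 0.2509328 ] [-1.79974768e+02  1.74965797e-02 -8.72478705e+01]
[-0.01740579 -0.00738871  1.66555553]
```

Request:
jog_arm(
  deltas=[
    [[-0.02,0,0.6,0],[-0.02,0,1.2,0],[-0.02,0,1.66,0],[-0.02,0,1.66,0],[-0.02,0,1.66,0]],
  ],
)

```text
t: 4.38
eef_pos: [0.4892, 0.2306, 0.1523]
ee_rot: [-3.14, 0.001, -1.524]
force: [-0.5, -0.5, 0.8]
width: 0.0876
gripper_force: 0.0
```

Request:
jog_arm(
  deltas=[
    [[0,0,0,0],[0,0,0,0],[0,0,0,0],[0,0,0,0],[0,0,0,0],[0,0,0,0]],
  ],
  grip=15,
  squeeze=35,
)

```text
t: 5.12
eef_pos: [0.4885, 0.2304, 0.1509]
ee_rot: [3.141, -0.0, -1.524]
force: [-0.0, 0.0, 0.9]
width: 0.0328
gripper_force: 0.0
```

Request:
jog_arm(
  deltas=[
    [[0,0,0,0],[0,0,0,0],[0,0,0,0],[0,0,0,0]],
  ],
)

```text
t: 5.62
eef_pos: [0.4886, 0.2304, 0.151]
ee_rot: [-3.142, 0.0, -1.524]
force: [0.1, -0.0, -0.2]
width: 0.0215
gripper_force: 35.0
```

Request:
jog_arm(
  deltas=[
    [[0,0,-0.3,0],[0,0,-0.8,0],[0,0,-1.4,0],[0,0,-2.0,0],[0,0,-2.6,0],[0,0,-2.6,0],[0,0,-2.6,0]],
  ],
)

```text
t: 6.5
eef_pos: [0.4879, 0.2302, 0.306]
ee_rot: [3.14, -0.0, -1.525]
force: [0.1, -0.3, -2.6]
width: 0.0221
gripper_force: 35.0
```

```bash
python3 - <<'E'
from h import *
import pickle
F={n:grab_frame(n) for n in("scene","side")};pickle.dump(F,open("f3.pkl","wb"))
s=arm.get_state();T=s["eef_pos"];print(T,np.degrees(s["ee_rot"]),s["width"])
o=[]
for n,f in F.items():
    p=proj(f,T-[0,0,.136]);q=proj(f,T-[0,0,.06]);print(n,p,q)
    x,y=int(q[0]),int(q[1]); o.append(cv2.resize(f["img"][y-25:y+50,x-37:x+38],(400,400),interpolation=2)); print(x-37,y-25)
cv2.imwrite("pics/g.png",np.hstack(o)[...,::-1])
E
```

```text
[0.48788235 0.23004265 0.30559048] [ 1.79885308e+02 -7.16276079e-02 -8.73483017e+01] 0.021877760147796417
scene [391.71520029 189.54489304] [399.87315156 171.30600869]
362 146
side [168.24399565 253.16344389] [163.5481642 212.5739767]
126 187
```

View pics/g.png

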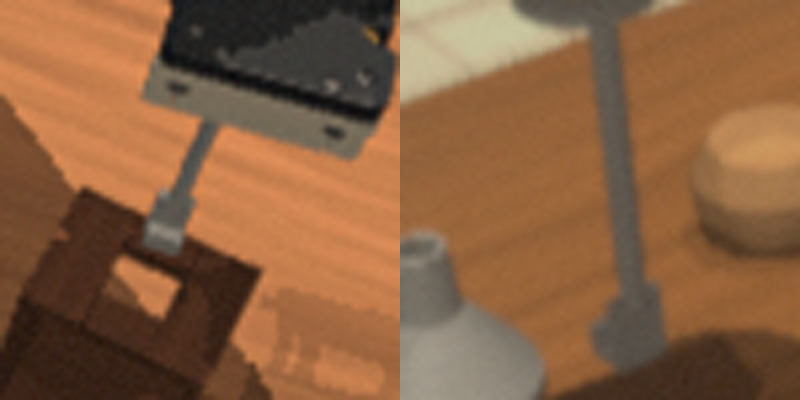

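In the scene view the bright lip faces the scene camera, with the back plate and shaft behind it. In the side view the lip bulges to the left. So the hook's +x is world +x: picker yaw is about 2.7°, which is tool yaw + 90°. Going above the grinder with tool yaw -8°.

Request:
jog_arm(
  deltas=[
    [[0.2,0,0,-1.9],[0.7,-0.1,0,-3.8],[1.2,-0.2,0,-5.7],[1.8,-0.3,0,-7.7],[2.4,-0.5,0,-9.7],[3.0,-0.6,0,-11.7],[3.49,-0.69,0,-13.8],[3.49,-0.69,0,-15.87]],
  ],
)

```text
t: 7.6
eef_pos: [0.5393, 0.0212, 0.3056]
ee_rot: [3.14, 0.002, -0.136]
force: [-0.2, 0.0, -1.5]
width: 0.0216
gripper_force: 35.0
```

Request:
jog_arm(
  deltas=[
    [[0,0,0,0],[0,0,0,0],[0,0,0,0],[0,0,0,0]],
  ],
)

```text
t: 8.1
eef_pos: [0.5395, 0.0235, 0.307]
ee_rot: [-3.142, -0.0, -0.14]
force: [0.5, 1.4, -1.9]
width: 0.0219
gripper_force: 35.0
```

```bash
python3 - <<'E'
from h import *
import pickle
F={n:grab_frame(n) for n in("scene","side","wrist")};pickle.dump(F,open("f4.pkl","wb"))
s=arm.get_state();T=s["eef_pos"];print(s["q"],T,np.degrees(s["ee_rot"]),s["force"])
from scipy.spatial.transform import Rotation as Q
print(Q.from_euler("xyz",s["ee_rot"]).as_matrix().T@(np.array([.5391,.0228,.173])-T)/.06)
o=[]
for n in("scene","side"):
    f=F[n];p=proj(f,T-[0,0,.136]);print(n,p,proj(f,T-[0,0,.11]))
    x,y=int(p[0]),int(p[1]); o.append(cv2.resize(f["img"][y-37:y+38,x-37:x+38],(400,400),interpolation=2)); print(x-37,y-37)
cv2.imwrite("pics/i.png",np.hstack(o)[...,::-1])
E
```

```text
[ 4.06284546e-01  9.17572265e-02 -1.54001966e-01 -2.47497031e-06
 -1.32489389e+00  1.02482637e+00] [0.53954985 0.02332964 0.30703724] [-1.79995621e+02 -6.94269741e-03 -8.00341944e+00] [-0.22359921 -0.62691117 -1.47469215]
[-0.00646614  0.00995602  2.23395243]
scene [302.19318298 177.65438901] [303.09915554 171.50134915]
265 140
side [244.22668969 198.00312186] [244.22957821 186.53894977]
207 161
```

View pics/i.png

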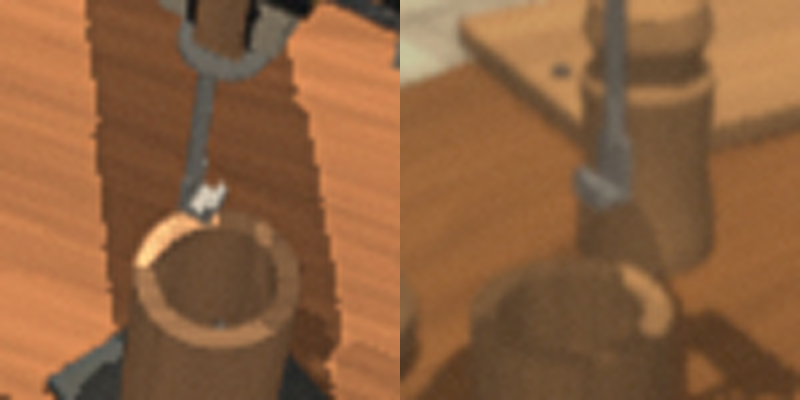

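Both views show the hook above the bore, opening toward +y as wanted: its tip is at about (205,215) in the scene crop and (605,205) in the side crop. Its height matches the estimate. Descending into the bore in stages.

Request:
jog_arm(
  deltas=[
    [[0,0.01,0.4,0],[0,0.01,0.8,0],[0,0.01,1.1,0],[0,0.01,1.3,0],[0,0.01,1.5,0],[0,0.01,1.5,0]],
  ],
)

```text
t: 9.0
eef_pos: [0.5391, 0.0225, 0.2163]
ee_rot: [3.141, 0.001, -0.14]
force: [0.4, -0.5, -1.1]
width: 0.0215
gripper_force: 35.0
```

Request:
jog_arm(
  deltas=[
    [[0,0,0.2,0],[0,0,0.4,0],[0,0,0.6,0],[0,0,0.73,0],[0,0,0.73,0],[0,0,0.73,0]],
  ],
)

```text
t: 9.75
eef_pos: [0.5398, 0.0226, 0.1735]
ee_rot: [-3.142, -0.001, -0.139]
force: [-0.2, -0.7, -1.0]
width: 0.0218
gripper_force: 35.0
```

```bash
python3 - <<'E'
from h import *
s=arm.get_state();T=s["eef_pos"];print(T,np.degrees(s["ee_rot"]),s["force"])
E
```

```text
[0.53979006 0.02261081 0.17346383] [-1.79996086e+02 -2.88687622e-02 -7.98752079e+00] [-0.18298837 -0.66432653 -1.04808134]
```

No contact so far. Sliding along the hook's +x (tool -y) under the bar.

Request:
jog_arm(
  deltas=[
    [[0,-0.07,0,0],[0,-0.14,0,0],[0,-0.2,0,0],[0,-0.2,0,0]],
  ],
)

```text
t: 10.25
eef_pos: [0.5412, 0.0348, 0.1732]
ee_rot: [-3.142, -0.0, -0.139]
force: [0.5, 0.2, -2.1]
width: 0.0218
gripper_force: 35.0
```

Request:
jog_arm(
  deltas=[
    [[0,-0.02,0,0],[0,-0.03,0,0],[0,-0.03,0,0]],
  ],
)

```text
t: 10.62
eef_pos: [0.5414, 0.0362, 0.1732]
ee_rot: [3.142, 0.0, -0.139]
force: [0.5, 0.5, -0.7]
width: 0.0217
gripper_force: 35.0
```

Request:
jog_arm(
  deltas=[
    [[0,-0.02,0,0],[0,-0.02,0,0]],
  ],
)

```text
t: 10.88
eef_pos: [0.5416, 0.0374, 0.1732]
ee_rot: [3.141, 0.0, -0.139]
force: [0.2, -0.2, -1.6]
width: 0.0219
gripper_force: 35.0
```

Request:
jog_arm(
  deltas=[
    [[0,0,-0.04,0],[0,0,-0.08,0],[0,0,-0.1,0],[0,0,-0.1,0]],
  ],
)

```text
t: 11.38
eef_pos: [0.5416, 0.0374, 0.1793]
ee_rot: [-3.142, -0.0, -0.139]
force: [-0.6, 0.4, -2.0]
width: 0.022
gripper_force: 35.0
```

Request:
jog_arm(
  deltas=[
    [[0,0,-0.03,0],[0,0,-0.05,0],[0,0,-0.05,0]],
  ],
)

```text
t: 11.75
eef_pos: [0.5416, 0.0374, 0.1823]
ee_rot: [3.141, -0.0, -0.139]
force: [-0.3, -0.8, -0.9]
width: 0.0218
gripper_force: 35.0
```

Request:
jog_arm(
  deltas=[
    [[0,0,-0.02,0],[0,0,-0.02,0],[0,0,-0.02,0]],
  ],
)

```text
t: 12.12
eef_pos: [0.5416, 0.0374, 0.1834]
ee_rot: [-3.142, -0.0, -0.139]
force: [0.3, -0.3, -0.7]
width: 0.0216
gripper_force: 35.0
```

Request:
jog_arm(
  deltas=[
    [[0,0,-0.02,0],[0,0,-0.02,0],[0,0,-0.02,0]],
  ],
)

```text
t: 12.5
eef_pos: [0.5415, 0.0375, 0.1845]
ee_rot: [-3.142, 0.0, -0.14]
force: [0.1, -0.0, -3.4]
width: 0.022
gripper_force: 35.0
```

Request:
jog_arm(
  deltas=[
    [[0,0,-0.02,0],[0,0,-0.02,0],[0,0,-0.02,0]],
  ],
)

```text
t: 12.88
eef_pos: [0.5415, 0.0374, 0.1857]
ee_rot: [-3.142, 0.0, -0.14]
force: [0.0, -0.5, -2.9]
width: 0.0218
gripper_force: 35.0
```

Request:
jog_arm(
  deltas=[
    [[0,0,-0.02,0],[0,0,-0.02,0],[0,0,-0.02,0]],
  ],
)

```text
t: 13.25
eef_pos: [0.5414, 0.0374, 0.1866]
ee_rot: [3.141, 0.001, -0.14]
force: [0.3, -0.4, -7.0]
width: 0.0218
gripper_force: 35.0
```

The bar is hooked and the core is lightly against the lugs (about 5.5 N of extra pull). Turning CCW (negative units) in steps.

Request:
jog_arm(
  deltas=[
    [[0,0,0,-0.7],[0,0,0,-1.4],[0,0,0,-2.1],[0,0,0,-2.8],[0,0,0,-2.8]],
  ],
)

```text
t: 13.88
eef_pos: [0.5412, 0.0373, 0.1867]
ee_rot: [3.141, 0.001, 0.104]
force: [0.8, -0.9, -7.7]
width: 0.0218
gripper_force: 35.0
```

Request:
jog_arm(
  deltas=[
    [[0,0,0,-0.7],[0,0,0,-1.4],[0,0,0,-2.1],[0,0,0,-2.8],[0,0,0,-2.8]],
  ],
)

```text
t: 14.5
eef_pos: [0.5413, 0.0374, 0.1867]
ee_rot: [-3.141, 0.001, 0.347]
force: [0.3, 0.1, -7.5]
width: 0.0219
gripper_force: 35.0
```

Request:
jog_arm(
  deltas=[
    [[0,0,0,-0.5],[0,0,0,-1.0],[0,0,0,-1.5],[0,0,0,-2.0],[0,0,0,-2.0]],
  ],
)

```text
t: 15.12
eef_pos: [0.5415, 0.0375, 0.1869]
ee_rot: [-3.141, 0.0, 0.522]
force: [-0.3, 0.7, -7.8]
width: 0.0218
gripper_force: 35.0
```

Request:
jog_arm(
  deltas=[
    [[0,0,0,-0.5],[0,0,0,-1.0],[0,0,0,-1.0],[0,0,0,-1.0]],
  ],
)

```text
t: 15.62
eef_pos: [0.542, 0.0375, 0.1875]
ee_rot: [3.141, -0.001, 0.609]
force: [0.5, 0.6, -2.1]
width: 0.0219
gripper_force: 35.0
```

Request:
jog_arm(
  deltas=[
    [[0,0,0,-0.5],[0,0,0,-1.0],[0,0,0,-1.0],[0,0,0,-1.0]],
  ],
)

```text
t: 16.12
eef_pos: [0.5417, 0.0374, 0.1871]
ee_rot: [3.141, -0.0, 0.697]
force: [0.6, 0.7, -2.5]
width: 0.0217
gripper_force: 35.0
```

The load dropped from 7.8 to about 2.3 N, so the core is free. Lifting slowly.

Request:
jog_arm(
  deltas=[
    [[0,0,-0.03,0],[0,0,-0.06,0],[0,0,-0.09,0],[0,0,-0.09,0]],
  ],
)

```text
t: 16.62
eef_pos: [0.5417, 0.0375, 0.1926]
ee_rot: [3.141, -0.0, 0.698]
force: [0.4, -0.2, -2.5]
width: 0.0221
gripper_force: 35.0
```

Request:
jog_arm(
  deltas=[
    [[0,0,-0.06,0],[0,0,-0.12,0],[0,0,-0.2,0],[0,0,-0.3,0],[0,0,-0.3,0]],
  ],
)

```text
t: 17.25
eef_pos: [0.5419, 0.0375, 0.2111]
ee_rot: [3.141, -0.001, 0.698]
force: [-0.5, -0.4, -2.2]
width: 0.0218
gripper_force: 35.0
```

Request:
jog_arm(
  deltas=[
    [[0,0,-0.2,0],[0,0,-0.5,0],[0,0,-0.8,0],[0,0,-1.1,0],[0,0,-1.4,0],[0,0,-1.7,0],[0,0,-1.9,0],[0,0,-2.0,0]],
  ],
)

```text
t: 18.25
eef_pos: [0.5417, 0.0375, 0.3312]
ee_rot: [3.141, -0.001, 0.698]
force: [-0.2, -0.7, -3.0]
width: 0.0219
gripper_force: 35.0
```

Request:
jog_arm(
  deltas=[
    [[0,0,0,0],[0,0,0,0],[0,0,0,0],[0,0,0,0]],
  ],
)

```text
t: 18.75
eef_pos: [0.5415, 0.0374, 0.33]
ee_rot: [-3.141, 0.001, 0.698]
force: [-0.3, 0.4, -2.4]
width: 0.0221
gripper_force: 35.0
```

```bash
python3 - <<'E'
from h import *
import pickle
F={n:grab_frame(n) for n in("scene","side","wrist")};pickle.dump(F,open("f5.pkl","wb"))
s=arm.get_state();T=s["eef_pos"];print(T,np.degrees(s["ee_rot"]),s["force"],s["q"])
res={}
for n,c in(("scene",(195,172)),("side",(329,201))):
    f=F[n];x0,y0=c[0]-30,c[1]-30
    hsv=cv2.cvtColor(f["img"][y0:y0+60,x0:x0+60],cv2.COLOR_RGB2HSV)
    m=(hsv[...,1]<60).astype(np.uint8);k,l,st,ce=cv2.connectedComponentsWithStats(m)
    i=1+np.argmax(st[1:,4]);cn=cv2.findContours((l==i).astype(np.uint8),0,1)[0][0]
    hull=cv2.convexHull(cn)[:,0]+[x0,y0]
    print(n,st[i],ce[i]+[x0,y0])
    # bounding silhouettes -> compare with a rim/base circle at trial centre via left/right extremes
    xs=hull[:,0];ys=hull[:,1];print(xs.min(),xs.max(),ys.min(),ys.max())
    res[n]=hull
    for c0 in((.5445,-.2767),):
        t=np.linspace(0,2*np.pi,90);C=np.array([proj(f,[c0[0]+.046*np.cos(a),c0[1]+.046*np.sin(a),.042]) for a in t])
        print("rimpred",C.min(0),C.max(0))
o=[]
f=F["side"];g=F["scene"]
p=proj(f,T-[0,0,.15]).astype(int);q=proj(g,T-[0,0,.15]).astype(int)
cv2.imwrite("pics/j.png",np.hstack([cv2.resize(I["img"][a[1]-40:a[1]+40,a[0]-40:a[0]+40],(400,400),interpolation=2) for I,a in((g,q),(f,p))])[...,::-1])
E
```

```text
[0.54157968 0.03739967 0.33027371] [-1.79998457e+02  6.08629556e-03  4.00061456e+01] [ 0.157076   -0.06199519 -3.06974498] [ 4.30053339e-01  8.83261174e-02 -1.06476833e-01  2.22180303e-06
 -1.37610294e+00  1.83898152e+00]
scene [ 14  15  33  32 633] [195.09320695 172.91943128]
179 211 157 188
rimpred [178.23561009 156.33824429] [211.79229296 183.87908962]
side [ 14  11  46  39 864] [335.31828704 201.06828704]
313 358 182 220
rimpred [310.75363021 194.2095817 ] [345.86494025 211.7816146 ]
```

View pics/j.png

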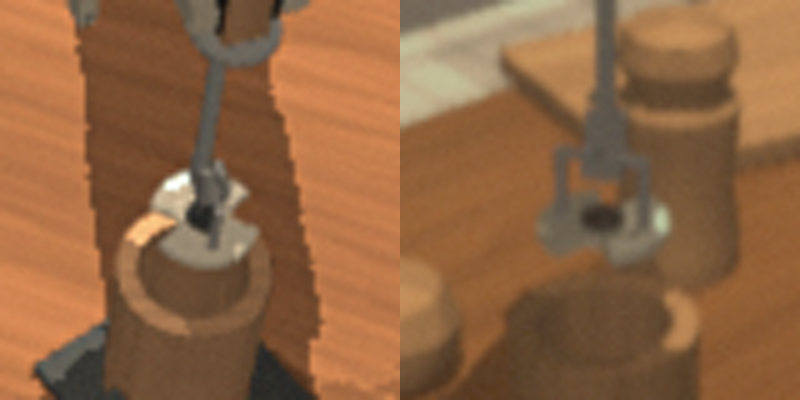

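The core hangs level on the hook above the grinder: flange at (205,215) in the scene crop, arch in the hook at (600,155) in the side crop. The ramekin is at about (0.545, -0.277). I'm carrying the core there smoothly.

Request:
jog_arm(
  deltas=[
    [[-0.06,0.08,0,0],[-0.2,0.25,0,0],[-0.4,0.5,0,0],[-0.65,0.8,0,0],[-0.9,1.1,0,0],[-1.15,1.4,0,0],[-1.4,1.7,0,0],[-1.65,2.0,0,0]],
  ],
)

```text
t: 19.9
eef_pos: [0.5425, -0.1202, 0.3304]
ee_rot: [3.141, 0.0, 0.697]
force: [-0.1, -0.0, -3.3]
width: 0.0219
gripper_force: 35.0
```

Request:
jog_arm(
  deltas=[
    [[-0.25,0.3,0,0],[-0.5,0.6,0,0],[-0.75,0.9,0,0],[-1.0,1.2,0,0],[-1.25,1.5,0,0],[-1.45,1.76,0,0],[-1.6,1.95,0,0],[-1.67,2.05,0,0]],
  ],
)

```text
t: 20.9
eef_pos: [0.5451, -0.2777, 0.3302]
ee_rot: [-3.141, 0.0, 0.697]
force: [-0.1, -0.0, -2.4]
width: 0.0215
gripper_force: 35.0
```

Request:
jog_arm(
  deltas=[
    [[0,0,0,0],[0,0,0.3,0],[0,0,0.7,0],[0,0,1.1,0],[0,0,1.5,0],[0,0,1.7,0],[0,0,1.7,0],[0,0,1.7,0]],
  ],
)

```text
t: 21.9
eef_pos: [0.5459, -0.2768, 0.2295]
ee_rot: [3.14, -0.001, 0.699]
force: [-0.2, 0.4, -3.2]
width: 0.0216
gripper_force: 35.0
```

```bash
python3 - <<'E'
from h import *
import pickle
F={n:grab_frame(n) for n in("scene","side")};pickle.dump(F,open("f6.pkl","wb"))
s=arm.get_state();T=s["eef_pos"];print(T,np.degrees(s["ee_rot"]),s["force"],s["q"])
cv2.imwrite("pics/k.png",np.hstack([cv2.resize(I["img"][a[1]-40:a[1]+40,a[0]-40:a[0]+40],(400,400),interpolation=2) for I in F.values() for a in [proj(I,T-[0,0,.16]).astype(int)]])[...,::-1])
E
```

```text
[ 0.54578076 -0.27688185  0.22948727] [ 1.79914742e+02 -5.61790053e-02  4.00171169e+01] [ 0.28720585 -0.22277211 -2.30762441] [-1.50548714e-01  2.53093281e-01 -1.31080842e-01  2.66869093e-04
 -1.18485742e+00  2.41967452e+00]
```

View pics/k.png

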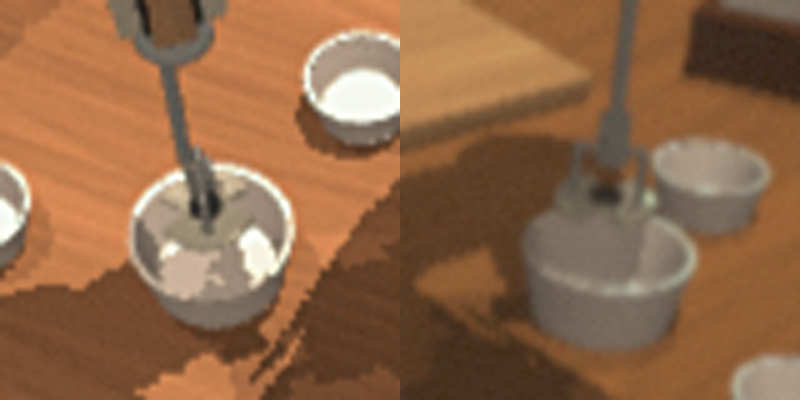

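The core is centred above the ramekin in both views (scene crop: core (205,212), rim centre (212,230)). Lowering.

Request:
jog_arm(
  deltas=[
    [[0,0,0.15,0],[0,0,0.35,0],[0,0,0.55,0],[0,0,0.7,0],[0,0,0.82,0],[0,0,0.92,0],[0,0,0.95,0],[0,0,0.95,0]],
  ],
)

```text
t: 23.0
eef_pos: [0.5453, -0.2768, 0.1715]
ee_rot: [3.141, -0.0, 0.698]
force: [0.6, 0.3, -3.1]
width: 0.0218
gripper_force: 35.0
```

Request:
jog_arm(
  deltas=[
    [[0,0,0.03,0],[0,0,0.06,0],[0,0,0.09,0],[0,0,0.09,0]],
  ],
)

```text
t: 23.5
eef_pos: [0.5453, -0.2768, 0.166]
ee_rot: [3.141, -0.0, 0.698]
force: [-0.8, -0.8, -1.6]
width: 0.0218
gripper_force: 35.0
```

Request:
jog_arm(
  deltas=[
    [[0,0,0.03,0],[0,0,0.06,0],[0,0,0.06,0],[0,0,0.06,0]],
  ],
)

```text
t: 24.0
eef_pos: [0.5452, -0.2768, 0.1623]
ee_rot: [-3.142, 0.0, 0.698]
force: [-0.2, -0.8, -1.8]
width: 0.0219
gripper_force: 35.0
```

Touched down. Lowering the hook clear, backing it out along its own -x, then up.

Request:
jog_arm(
  deltas=[
    [[0,0,0.05,0],[0,0,0.12,0],[0,0,0.12,0],[0,0.08,0.12,0],[0,0.16,0.12,0],[0,0.24,0.12,0],[0,0.3,0.12,0],[0,0.3,0.12,0]],
  ],
)

```text
t: 25.0
eef_pos: [0.5569, -0.2908, 0.155]
ee_rot: [-3.141, 0.0, 0.698]
force: [-0.3, -0.4, -2.5]
width: 0.0217
gripper_force: 35.0
```

Request:
jog_arm(
  deltas=[
    [[0,0,0,0],[0,0,-0.1,0],[0,0,-0.25,0],[0,0,-0.4,0],[0,0,-0.4,0]],
  ],
)

```text
t: 25.62
eef_pos: [0.5574, -0.2907, 0.1806]
ee_rot: [3.14, -0.001, 0.698]
force: [0.4, -0.6, -1.3]
width: 0.0219
gripper_force: 35.0
```

Request:
jog_arm(
  deltas=[
    [[0,0,-0.3,0],[0,0,-0.8,0],[0,0,-1.3,0],[0,0,-1.8,0],[0,0,-2.1,0],[0,0,-2.1,0],[0,0,-2.1,0]],
  ],
)

```text
t: 26.5
eef_pos: [0.5564, -0.2903, 0.3045]
ee_rot: [-3.141, 0.0, 0.698]
force: [0.5, 0.1, -1.7]
width: 0.022
gripper_force: 35.0
```

```bash
python3 - <<'E'
from h import *
import pickle
F={n:grab_frame(n) for n in("scene","side")};pickle.dump(F,open("f7.pkl","wb"))
s=arm.get_state();T=s["eef_pos"];print(T,np.degrees(s["ee_rot"]),s["force"],s["q"])
cv2.imwrite("pics/l.png",np.hstack([cv2.resize(I["img"][a[1]-45:a[1]+45,a[0]-45:a[0]+45],(400,400),interpolation=2) for I in F.values() for a in [proj(I,[.545,-.277,.06]).astype(int)]])[...,::-1])
# target above stand: picker yaw 2.7 -> tool yaw -87.3
from scipy.spatial.transform import Rotation as Q
print(Q.from_euler("xyz",s["ee_rot"]).as_matrix().T@(np.array([.4886,.2304,.31])-T)/.06)
E
```

```text
[ 0.55631708 -0.2903579   0.30405836] [-1.79908816e+02  5.70266052e-02  4.00063355e+01] [-0.41968817  0.01433411 -0.5047791 ] [-1.70593298e-01  2.44518406e-01  2.63226139e-02 -2.74034847e-04
 -1.35445843e+00  2.43969018e+00]
[ 4.71508835 -7.37382434 -0.0919853 ]
```

View pics/l.png

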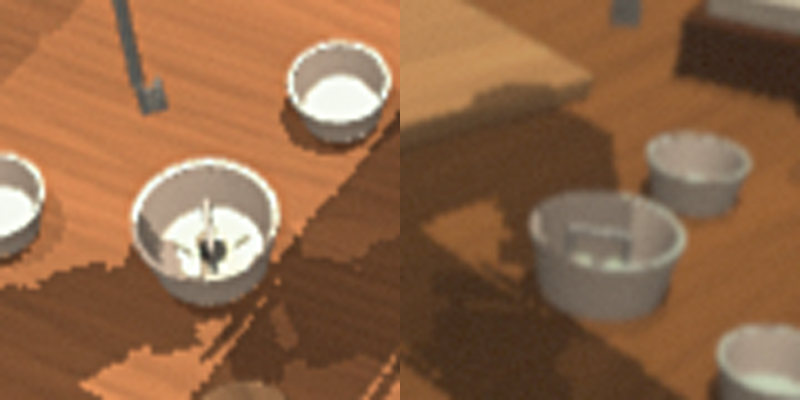

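The core stands upright in the ramekin, unhooked: bar at (208,215) in the scene crop and level at (598,228) in the side crop. That was the 11th view, one over the limit of 10, so I'll view no more. Returning to the stand, and checking there by numbers only.

Request:
jog_arm(
  deltas=[
    [[0.2,-0.4,0,1.6],[0.5,-0.8,0,3.2],[0.8,-1.3,0,4.8],[1.1,-1.8,0,6.4],[1.4,-2.3,0,8.0],[1.7,-2.8,0,9.6],[2.0,-3.3,0,11.2],[2.4,-3.7,-0.09,12.7]],
  ],
)

```text
t: 27.6
eef_pos: [0.5233, -0.027, 0.3098]
ee_rot: [3.141, 0.001, -0.414]
force: [0.8, -1.0, -0.5]
width: 0.0221
gripper_force: 35.0
```

Request:
jog_arm(
  deltas=[
    [[0,0,0,0],[0,0,0,0]],
  ],
)

```text
t: 27.85
eef_pos: [0.5241, -0.028, 0.31]
ee_rot: [3.141, 0.001, -0.408]
force: [0.5, 0.1, -2.0]
width: 0.0219
gripper_force: 35.0
```

```bash
cat > go.py <<'E'
from h import *
import sys
from scipy.spatial.transform import Rotation as Q
s=arm.get_state();T=s["eef_pos"];print(T,np.degrees(s["ee_rot"]),s["force"],s["q"][5],s["width"])
print(Q.from_euler("xyz",s["ee_rot"]).as_matrix().T@(np.array([.4886,.2304,.31])-T)/.06,(np.degrees(s["ee_rot"][2])+87.3)/5)
E
python3 go.py
```

```text
[ 0.52407817 -0.02798801  0.30995151] [ 1.79955174e+02  5.24989750e-02 -2.33909708e+01] [ 0.53048857  0.1327895  -1.98673008] 0.841806426910336 0.021911090112350477
[-2.25238902e+00 -3.71779997e+00 -1.65300451e-03] 12.781805838989367
```

Request:
jog_arm(
  deltas=[
    [[-0.2,-0.3,0,1.6],[-0.5,-0.8,0,3.2],[-0.8,-1.3,0,4.8],[-1.1,-1.8,0,6.4],[-1.4,-2.3,0,8.0],[-1.7,-2.8,0,9.6],[-2.0,-3.3,0,11.2],[-2.25,-3.72,0,12.78]],
  ],
)

```text
t: 28.85
eef_pos: [0.4895, 0.2308, 0.3101]
ee_rot: [3.141, -0.001, -1.53]
force: [0.2, -0.4, -0.8]
width: 0.022
gripper_force: 35.0
```

Request:
jog_arm(
  deltas=[
    [[0,0,0,0],[0,0,0,0],[0,0,0,0],[0,0,0,0]],
  ],
)

```text
t: 29.35
eef_pos: [0.4897, 0.2298, 0.3107]
ee_rot: [-3.141, 0.0, -1.526]
force: [-1.0, -0.2, -1.9]
width: 0.0219
gripper_force: 35.0
```

```bash
python3 go.py; python3 - <<'E'
from h import *
import pickle
T=arm.get_state()["eef_pos"]
# hook centroid now vs after the lift (f3), same pose: grey pixels around the projected mouth
for n in("scene","side"):
    for tag,f,P in(("then",pickle.load(open("f3.pkl","rb"))[n],np.array([.4879,.2300,.3056])),("now",grab_frame(n),T)):
        p=proj(f,P-[0,0,.125]);x,y=p.round().astype(int)
        h=cv2.cvtColor(f["img"][y-9:y+10,x-9:x+10],cv2.COLOR_RGB2HSV);m=h[...,1]<75
        v,u=np.nonzero(m);print(n,tag,p.round(1),m.sum(),(u.mean()-9).round(1) if m.any() else 0,(v.mean()-9).round(1) if m.any() else 0)
E
```

```text
[0.48970846 0.22983921 0.31066456] [-1.79992348e+02  5.08804349e-03 -8.74190361e+01] [-0.95637531 -0.23973416 -1.86691108] -0.7562358927529406 0.021887679312012097
[-0.0101679   0.0180362   0.01107455] -0.02380721024664183
scene then [392.8 187. ] 85 0.4 -0.6
scene now [393.1 186.4] 89 0.6 -0.4
side then [167.6 247.6] 150 1.0 -0.1
side now [166.8 244.4] 152 0.9 -0.0
```

The picker hasn't shifted in the grip. Lowering it into the hole.

Request:
jog_arm(
  deltas=[
    [[-0.01,0.02,0.4,0],[-0.01,0.02,0.8,0],[-0.01,0.02,1.2,0],[-0.01,0.02,1.6,0],[-0.01,0.02,2.0,0],[-0.01,0.02,2.3,0],[-0.01,0.02,2.5,0],[-0.01,0.02,2.6,0]],
  ],
)

```text
t: 30.45
eef_pos: [0.4883, 0.231, 0.1542]
ee_rot: [3.141, -0.0, -1.525]
force: [0.4, -0.2, -1.3]
width: 0.0221
gripper_force: 35.0
```

Request:
jog_arm(
  deltas=[
    [[0,0,0.03,0],[0,0,0.05,0],[0,0,0.05,0]],
  ],
)

```text
t: 30.82
eef_pos: [0.4885, 0.2313, 0.152]
ee_rot: [-3.141, 0.0, -1.525]
force: [-0.1, -0.4, -0.5]
width: 0.0221
gripper_force: 35.0
```

```bash
python3 go.py
```

```text
[0.48846881 0.23126797 0.15196055] [-1.79969745e+02  2.35368609e-02 -8.73898295e+01] [-0.09746961 -0.37897712 -0.45887988] -0.7595197694370699 0.022060202323808998
[ 0.01346877 -0.00291634 -2.63399546] -0.017965904091914807
```

Request:
jog_arm(
  deltas=[
    [[0,0,0.015,0],[0,0,0.015,0],[0,0,0.015,0]],
  ],
)

```text
t: 31.2
eef_pos: [0.4885, 0.2313, 0.1509]
ee_rot: [-3.141, 0.0, -1.525]
force: [-0.6, -0.3, 0.7]
width: 0.0221
gripper_force: 35.0
```

Request:
jog_arm(
  deltas=[
    [[0,0,0,0],[0,0,0,0],[0,0,0,0],[0,0,0,0],[0,0,0,0],[0,0,0,0],[0,0,0,0],[0,0,0,0]],
  ],
  grip=80,
)

```text
t: 32.2
eef_pos: [0.4883, 0.2311, 0.1507]
ee_rot: [3.142, 0.0, -1.525]
force: [-0.4, 0.6, 0.9]
width: 0.0798
gripper_force: 0.0
```

Request:
jog_arm(
  deltas=[
    [[0,0,-0.2,0],[0,0,-0.6,0],[0,0,-1.0,0],[0,0,-1.5,0],[0,0,-2.0,0],[0,0,-2.5,0],[0,0,-2.5,0],[0,0,-2.5,0]],
  ],
)

```text
t: 33.2
eef_pos: [0.488, 0.231, 0.3008]
ee_rot: [-3.142, 0.0, -1.525]
force: [-0.0, -0.7, -0.5]
width: 0.0798
gripper_force: 0.0
```

Request:
jog_arm(
  deltas=[
    [[-0.5,0,0,0],[-1.2,0,0,0],[-1.9,0,0,0],[-2.4,0,0,0],[-2.4,0,0,0],[-2.4,0,0,0]],
  ],
)

```text
t: 33.95
eef_pos: [0.4816, 0.3746, 0.3002]
ee_rot: [3.141, -0.001, -1.525]
force: [-0.2, -0.7, -0.7]
width: 0.08
gripper_force: 0.0
```

```bash
python3 - <<'E'
from h import *
import pickle
F0=pickle.load(open("f0.pkl","rb"))
for n,(x0,y0,x1,y1),vm in(("scene",(375,175,415,205),215),("side",(150,225,185,275),150)):
    for tag,f in(("start",F0[n]),("now",grab_frame(n))):
        im=f["img"][y0:y1,x0:x1];h=cv2.cvtColor(im,cv2.COLOR_RGB2HSV)
        m=((h[...,2]>vm)&(h[...,1]>60)).astype(np.uint8);k,l,st,ce=cv2.connectedComponentsWithStats(m)
        print(n,tag,[(st[i,4],(ce[i]+[x0,y0]).round(1).tolist()) for i in range(1,k) if st[i,4]>20])
        if tag=="now": print("diff",np.abs(im.astype(int)-F0[n]["img"][y0:y1,x0:x1]).mean())
s=arm.get_state();print(s["t"],s["eef_pos"],s["width"])
E
```

```text
scene start [(np.int32(75), [395.0, 183.5])]
scene now [(np.int32(65), [395.3, 183.8])]
diff 21.126666666666665
side start [(np.int32(105), [165.9, 236.5])]
side now [(np.int32(112), [165.7, 237.1])]
diff 3.3674285714285714
34.05 [0.48181697 0.37421163 0.30071418] 0.07991336121575707
```

The handle top is back within 0.6 px of where it started in both views, and the arm is clear. Handing in.

```bash
python3 -c "
from station import arm
print(arm.job_done())"
```

```text
the job is handed in; nothing more can be done
None
```

I handed the job in at about 34 s: the core stands unhooked in the large ramekin and the picker hangs back in its stand, but I viewed 11 pictures, one over the limit of 10, and the hand-in gave no verdict.

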